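# Nip a seal stone in the lever vice by four clicks and hold it for locking

## Task

Stand the square seal stone upright in the open jaws of the lever vice, at the middle of its bed, and let go of it without dropping it. Then take the lever's upright grip and swing the lever clockwise (seen from above) until the ratchet has clicked four times, no fifth, so that the jaws nip the stone, and finish still holding the lever there with the fingers, so that I can tighten the lock screw. Leave everything else on the table where it is.

Things in the scene. Friction and masses are not known exactly. Their poses are not given: they have to be found in the camera images.
- stone_mid (a point): centre of the square seal stone: a soapstone bar 24 x 24 mm, 70 mm tall, about 0.1 kg, standing upright on the table at any yaw; 35 mm above its underside; x and y square to its side faces, z up. A round and a flat oblong stone of the same material stand near it; which stands where changes.
- bed (a point): point on the lever vice's bed, 20 mm above the table, over which the nipped stone's middle comes. The vice is bolted down, its place and yaw vary. x runs along the slide from the moving to the fixed jaw, z up. With the lever at rest the jaw faces stand at x = +12 mm (fixed) and -18 mm (moving): open 30 mm, centred on x = -3 mm. Jaws: 44 mm wide along y, 24 mm high above the bed.
- fixed_jaw (a point): middle of the top edge of the fixed jaw's cork face, at x = +12 mm, y = 0, 24 mm above the bed; axes as bed. The jaw's iron reaches 28 mm further in +x, no higher. On the -x side of the vice are crosshead, ratchet wheel and pawl housing, all under 62 mm above the table but for the lever's grip.
- lever_axis (a point): upright axis of the lever, at x = -85 mm, y = -20 mm in the frame of bed, 50 mm above the table; fixed to the vice; axes as bed. The lever does not stay by itself: a return spring (5 to 6 N at the grip) swings it back to rest when let go.
- knob (a point): centre of the lever's grip, an upright round black bar of 22 mm diameter, 56 to 98 mm above the table (this point 77 mm), clear all round; it does not spin. It moves on a level circle of 100 mm radius about the lever axis; at rest at x = -68 mm, y = -118 mm in the frame of bed. The flat lever below it is 46 to 53 mm above the table.
- lever (a joint): turn of the lever in rad: 0 at rest against its stop, growing clockwise seen from above (the grip goes from the vice's -y side towards its -x end), at most 1.29. Teeth every 12 degrees (0.209 rad): click n is passed at (n - 0.5) x 0.209, its notch is at n x 0.209, the fourth at 0.838. At the grip the push swells to some 9 N on each tooth and falls to some 5 N as the click drops.
- jaw: moving jaw plate (steel, cork-lined, 44 mm wide, 24 mm high), spring-backed, driven 2 mm per click towards the fixed jaw: it meets the stone at about the third click and nips it with some 10 N at the fourth. Origin: at rest, 20 mm under bed; it moves with the jaw.
- round_stone: round seal stone, 28 mm diameter, 62 mm tall, stands near the square stone; a bystander; origin at the centre of its underside
- oblong_stone: flat oblong seal stone, 16 x 40 mm, 45 mm tall, stands near the square stone; a bystander; origin at the centre of its underside
- graver: engraver's knife lying flat, 150 mm long, 11 mm thick; a bystander; origin at mid-length
- seal_box: round wooden seal-paste box with a dark lump for a lid knob, 71 mm diameter, 72 mm tall; a bystander; origin at the centre of its underside
- ink_bowl: small brass ink bowl, 68 mm diameter, 36 mm tall; a bystander; origin at the centre of its underside
- water_cup: clear glass water cup, 70 mm diameter, 75 mm tall; a bystander; origin at the centre of its underside
- paperweight: dark wooden paperweight bar, 30 x 190 x 18 mm; a bystander; origin at the centre of its underside
- brush: writing brush lying flat, 230 mm long, 15 mm thick; a bystander; origin at mid-length

How it is judged:
On the way:
1. the square stone stands upright between the jaws on the bed, let go, with the lever still at rest (x of stone_mid in the frame of bed between -0.0075 and 0.0035 m and y of stone_mid in the frame of bed between -0.012 and 0.012 m and z of stone_mid in the frame of bed between 0.031 and 0.039 m and angle between stone_mid's own z axis and vertical below 0.1 rad and contact force between the fingers and stone below 0.05 N and linear speed of stone below 0.02 m/s and value of joint lever below 0.08 rad), for 0.2 s.
At the end, for the whole second after the job is handed in: The stone stands on the bed within 12 mm of its middle, upright within 6 degrees, untouched by the robot, nipped by the moving jaw with over 3 N; the lever is still, past the fourth click and short of the fifth (0.733 to 0.942 rad), held there by the fingers with over 1 N (x of stone_mid in the frame of bed between -0.0075 and 0.0035 m and y of stone_mid in the frame of bed between -0.012 and 0.012 m and z of stone_mid in the frame of bed between 0.031 and 0.039 m and angle between stone_mid's own z axis and vertical below 0.1 rad and value of joint lever between 0.733 and 0.942 rad and velocity of joint lever between -0.05 and 0.05 rad/s and contact force between the fingers and lever above 1 N and contact force between jaw and stone above 3 N and contact force between the arm and stone below 0.05 N); the arm keeps its last pose, push and grip.
It fails at once if the lever is taken over a fifth click (value of joint lever above 0.96 rad).
It fails at once if the stone is dropped (falls freely faster than 0.6 m/s) (linear speed of stone above 0.6 m/s and contact force between anything else and stone below 0.05 N).
It fails at once if another thing on the table is shifted by more than 30 mm (distance of any of round_stone, oblong_stone, graver, seal_box, ink_bowl, water_cup, paperweight, brush from where it was at the start of the episode above 0.03 m).
It also fails if it takes over 61 s, if anything falls off the work surface, if the arm or the gripper's body presses on something with over 40 N, if the wrist force passes 120 N, or if a joint passes its speed limit or range.

## Robot

A 6-joint arm with a two-finger parallel gripper is mounted at the origin on the work surface. World frame = base frame: x ahead of the robot, y to its left, z up, the work surface at z = 0. Lengths are in m, angles in rad, forces in N, time in s.
With the tool pointing down it reaches from about 0.375 to 0.975 m from the base axis. Payload 3.8 kg.
Tool frame: the origin (TCP) lies at the very end of the fingers, on their centre line; the grasp point (between the pads) lies behind it (bot.tcp_to_grasp is the y of the grasp point in the tool frame, in m); y points along the fingers, z is the direction in which the jaws open and shut, and the axes are right-handed (so a half turn about y gives the same grasp; the last joint's range is limited). The gripper opens to 85 mm and grips with 20 to 120 N. Pads are 22 mm wide; open, the fingers measure 114 mm over their backs; the gripper's body (76 mm by 85 mm) begins 54 mm behind the grasp point. The pads swing forward as they close: fully open they stand 13 mm farther back than shut.
Start: joints at [1.28, 0.264, 1.604, -0, 1.274, -0.037], TCP at [0.169, 0.653, 0.231] pointing down, gripper open.
Joint ranges: [-2.63, 2.63], [-0.94, 2.18], [0.31, 2.57], [-1.31, 4.45], [0, 2.66], [-2.55, 2.55]. Speed limits (rad/s): [2.57, 2.57, 3.14, 3.14, 3.14, 3.14].

## Interface

Orientations are given as a rotation vector (axis times angle).
In Python, from workcell import bot, optics, workorder gives the robot as it stands.
- The arm moves only by the shell command python3 -m handwheel 'ROWS' [FORCE]. ROWS is JSON, a list of rows, each a list of 7 numbers: the shift along the tool's x, y, z in m, then the turn, a rotation vector about the tool's x, y, z in rad, then the opening, from 0 (shut) to 1 (fully open). A call has 1 to 8 rows; each row shifts and turns the commanded pose from where the row before left it, along the tool's axes as they then stand; what a row does not reach is not made up. A row lasts 1/8 s, in which the tool goes at most 62.5 mm and 10.7 degrees, less where a joint would pass 70% of its speed; a pose out of reach is approached as far as the arm can. A call with a gripper value outside its range is refused whole. The fingers move at their own pace and stop on an object; FORCE is the grip in N (left out, the last holds). Time passes only in rows, so rows that do not move let the fingers close. It gives the time, the measured TCP pose, the force and the opening at its end, in the units of the state.
- bot.read_state(): the state, without advancing time (a new reading comes with each control period).
- optics.read_camera(name): name is "side" or "top" or "wrist"; returns a dict with "image" (480x640x3 uint8, red, green, blue), "z_map" (480x640 float32, m along the optical axis (not along the pixel's ray), 0 where there is no reading), "mtx" (3x3 intrinsics, pixels), "world_from_camera" (4x4, takes a point from camera to world coordinates); the wrist camera has in their place "hand_eye" (4x4, takes a point from camera to tool coordinates, whose origin is the TCP and whose axes are the tool frame's). Camera axes: x right, y down, z forward; pixel columns grow to the right and rows downward; lengths in m; the calibration is good to about 2 mm. A picture is of the moment at which its call begins: read the wrist's pose just before it.
- workorder.finish_job(): hands the job in, once; it reports no verdict.
The state is a dict: "time": time; "q": joint angles; "joint_vel": joint speeds; "joint_torque": joint torques, N m; "tool_pos": TCP position; "tcp_rot": TCP orientation; "wrist_force": force on the tool from outside, world axes, zero at the start; "torque": the same for the moment, N m; "width": opening from 0.0 (shut) to 1.0 (fully open).
Only numpy, scipy, OpenCV 4.12 (cv2) and the standard library are available. Lean on these libraries where they do the work, as an engineer would, in place of code of your own. Each camera call takes 0.05 s, during which the arm holds its last target.

## Working session

There is one attempt and no reset: what is moved stays moved. The work goes in short steps, Python scripts to look and compute and a shell command to move; the robot and the scene stay as the last step left them, time stands still between calls to the robot, and variables do not carry over. Pictures are saved under pics/ and viewed, and the job is handed in when it is done.

```bash
ls; mkdir -p pics; python3 - <<'E'
from workcell import bot, optics
import cv2, numpy as np
print(bot.read_state(), bot.tcp_to_grasp)
for n in ("top","side","wrist"):
    r=optics.read_camera(n)
    cv2.imwrite(f"pics/{n}0.png",r["image"][:,:,::-1])
    np.savez(f"{n}0.npz",**r)
    print(n,r["mtx"].tolist(),(r.get("world_from_camera") if n!="wrist" else r["hand_eye"]).round(3).tolist())
E
```

```text
pics
{'time': 0.0, 'q': array([ 1.28010125e+00,  2.64772024e-01,  1.60538777e+00, -3.55668107e-05,
        1.27368378e+00, -3.68884911e-02]), 'joint_vel': array([-0.00086378, -0.00152052, -0.00134526,  0.0002359 ,  0.00191624,
        0.00071143]), 'joint_torque': array([-3.57153181e-05, -5.15115380e+01, -3.67314792e+01, -2.31732236e-05,
        1.31721739e-02, -3.46671538e-05]), 'tool_pos': array([0.16928145, 0.65267103, 0.22994187]), 'tcp_rot': array([-1.56382727,  0.19955771, -0.19903254]), 'wrist_force': array([0.0250581 , 0.64802338, 0.38769359]), 'torque': array([ 0.03374194,  0.03632617, -0.03400567]), 'width': 1.0023358897996681} -0.0187
top [[469.0280115242798, 0.0, 313.0263507609866], [0.0, 469.0280115242798, 231.08959641742013], [0.0, 0.0, 1.0]] [[0.02, -0.993, 0.116, 0.421], [-1.0, -0.021, -0.01, -0.047], [0.012, -0.116, -0.993, 1.121], [0.0, 0.0, 0.0, 1.0]]
side [[445.0160536566756, 0.0, 322.22313318299217], [0.0, 445.0160536566756, 243.76619156721947], [0.0, 0.0, 1.0]] [[-0.99, -0.093, 0.109, 0.423], [-0.142, 0.544, -0.827, 0.815], [0.017, -0.834, -0.552, 0.637], [0.0, 0.0, 0.0, 1.0]]
wrist [[411.31939835031994, 0.0, 312.25596000859366], [0.0, 411.31939835031994, 242.86833694973916], [0.0, 0.0, 1.0]] [[0.001, 0.958, 0.285, -0.073], [-0.0, -0.285, 0.958, -0.143], [1.0, -0.001, -0.0, -0.0], [0.0, 0.0, 0.0, 1.0]]
```

View pics/top0.png

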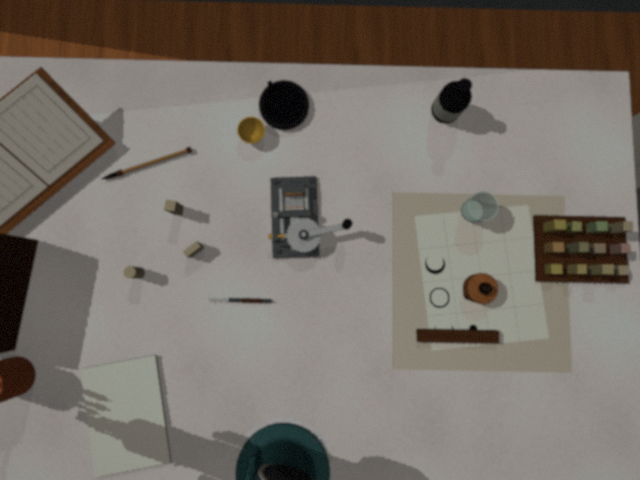

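View pics/side0.png

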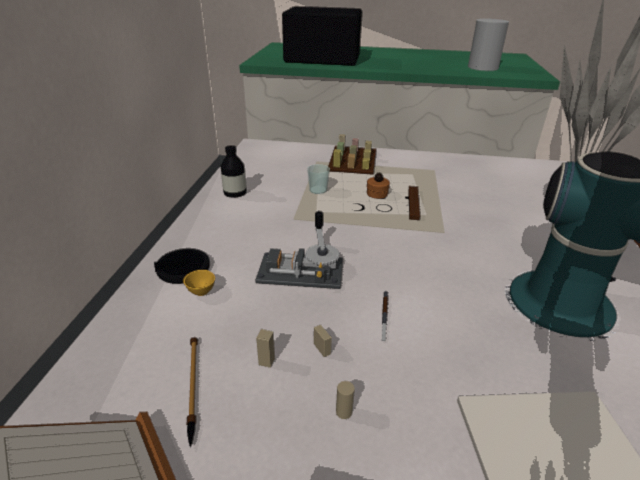

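View pics/wrist0.png

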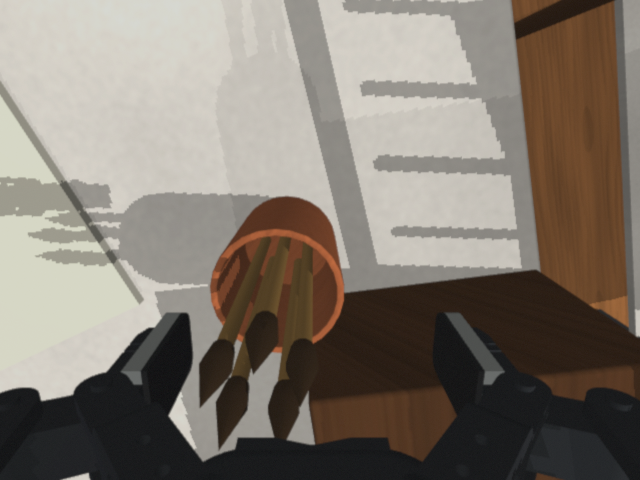

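The square stone is at top pixel (174,207), and it is the tallest one in the side view at (265,348). The oblong is at (194,249) and the round at (134,272). The vice is at about (295,217) with its black grip at (347,224). Next I measure these in 3D.

```bash
cat > h.py <<'E'
import numpy as np, cv2
from scipy.spatial.transform import Rotation as R
def cloud(r,T=None):
    z=r["z_map"]; K=r["mtx"]; T=r["world_from_camera"] if T is None else T
    v,u=np.mgrid[:480,:640]
    p=np.stack([(u-K[0,2])*z/K[0,0],(v-K[1,2])*z/K[1,1],z],-1)
    w=p@T[:3,:3].T+T[:3,3]; w[z<=0]=np.nan
    return w
def proj(r,P,T=None):
    T=r["world_from_camera"] if T is None else T
    c=(np.atleast_2d(P)-T[:3,3])@T[:3,:3]
    return c[:,:2]/c[:,2:]*[r["mtx"][0,0],r["mtx"][1,1]]+r["mtx"][:2,2]
E
python3 - <<'E'
from h import *
t=np.load("top0.npz"); s=np.load("side0.npz")
for nm,r in(("top",t),("side",s)):
    w=cloud(r)
    print(nm, "table z", np.nanmedian(w[...,2]))
    m=(w[...,2]>0.012)
    n,l,st,c=cv2.connectedComponentsWithStats(m.astype(np.uint8))
    for i in range(1,n):
        if 25<st[i,4]<6000:
            q=w[l==i]; hi=q[q[:,2]>q[:,2].max()-0.006]
            rect=cv2.minAreaRect((hi[:,:2]*1000).astype(np.float32))
            print(c[i].round(),st[i,4],"zmax",q[:,2].max().round(3),"topmean",hi.mean(0).round(4),"rect",[np.round(a,1) for a in rect],len(hi))
for nm,r,(u0,u1,v0,v1) in(("top",t,(110,370,160,310)),("side",s,(230,370,200,430))):
    im=r["image"][v0:v1,u0:u1,::-1]
    k=min(800/(u1-u0),600/(v1-v0))
    cv2.imwrite(f"pics/{nm}0z.png",cv2.resize(im,None,fx=k,fy=k,interpolation=cv2.INTER_CUBIC))
E
```

```text
top table z 0.0002250494708021522
[453. 101.] 1248 zmax 0.154 topmean [ 0.8594 -0.3805  0.1506] rect [array([ 859.9, -380.4]), array([30.9, 29.7]), np.float64(26.4)] 146
[284. 104.] 1957 zmax 0.043 topmean [0.8998 0.0504 0.038 ] rect [array([899.5,  49.6]), array([20.6,  6.2]), np.float64(34.7)] 12
[251. 128.] 384 zmax 0.04 topmean [0.7895 0.0971 0.0367] rect [array([786.6,  93.1]), array([65.6, 64.3]), np.float64(2.3)] 91
[149. 163.] 53 zmax 0.017 topmean [0.7066 0.3401 0.0135] rect [array([706.6, 339.4]), array([ 8.3, 80.6]), np.float64(20.1)] 53
[116. 174.] 42 zmax 0.018 topmean [0.6783 0.4165 0.0143] rect [array([678.1, 416.8]), array([ 9.7, 31. ]), np.float64(25.0)] 38
[299. 219.] 3243 zmax 0.102 topmean [ 0.5597 -0.1345  0.098 ] rect [array([ 559.4, -134.4]), array([17.3, 19.9]), np.float64(35.8)] 54
[482. 207.] 679 zmax 0.08 topmean [ 0.6101 -0.4441  0.0762] rect [array([ 608.6, -442.8]), array([68.1, 67.3]), np.float64(77.5)] 88
[173. 207.] 212 zmax 0.074 topmean [0.5954 0.266  0.0701] rect [array([595. , 265.8]), array([24.4, 23.9]), np.float64(82.5)] 95
[584. 248.] 4392 zma
[... 2599 characters left out ...]
37.4, 259.1]), array([11.3, 36.9]), np.float64(21.7)] 46
[193. 361.] 33 zmax 0.014 topmean [0.7216 0.2991 0.0128] rect [array([722.1, 297.7]), array([ 7. , 36.4]), np.float64(21.3)] 33
[192. 378.] 26 zmax 0.015 topmean [0.709  0.3344 0.0131] rect [array([709.1, 334.7]), array([ 6.2, 24.9]), np.float64(28.6)] 26
[345. 397.] 535 zmax 0.064 topmean [0.4415 0.3543 0.0619] rect [array([441.5, 353.5]), array([27.3, 26.6]), np.float64(13.7)] 225
[192. 398.] 26 zmax 0.014 topmean [0.6937 0.3754 0.0127] rect [array([693.3, 374.5]), array([ 6.5, 25.5]), np.float64(19.6)] 26
[190. 422.] 132 zmax 0.017 topmean [0.6778 0.4188 0.0138] rect [array([677.3, 418.2]), array([12.4, 47.4]), np.float64(22.4)] 132
```

View pics/top0z.png

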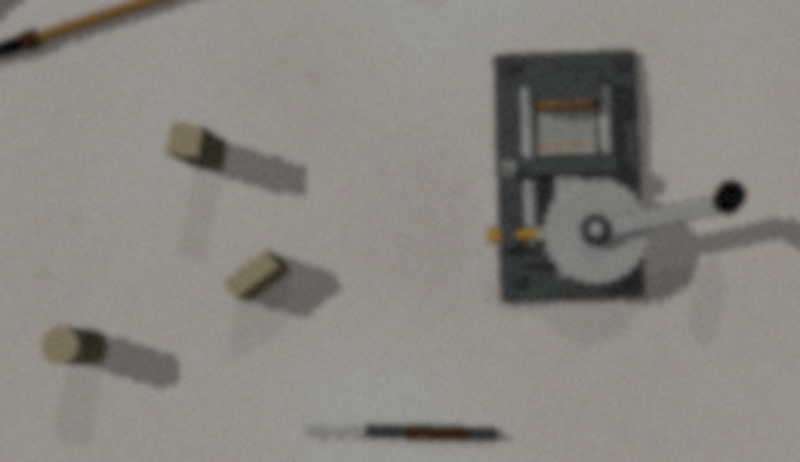

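View pics/side0z.png

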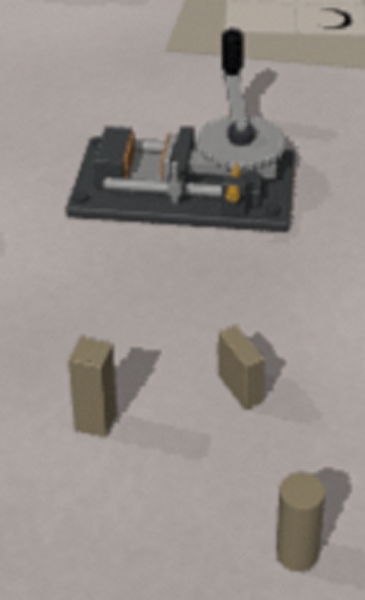

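```bash
python3 - <<'E'
from h import *
from workcell import bot
s=bot.read_state(); M=R.from_rotvec(s["tcp_rot"]).as_matrix(); print(M.round(3)); print(s["tool_pos"])
for r in("top0","side0"):
    w=cloud(np.load(r+".npz")).reshape(-1,3)
    sel=(abs(w[:,0]-0.6)<.15)&(abs(w[:,1]+.03)<.13)
    q=w[sel]
    b=q[(q[:,2]>.008)]
    # base edge: points z 8..25
    import numpy as np
    for lo,hi in((.008,.03),(.036,.048),(.05,.065),(.085,.11)):
        a=q[(q[:,2]>lo)&(q[:,2]<hi)]
        rect=cv2.minAreaRect((a[:,:2]*1000).astype(np.float32)); print(r,lo,len(a),a.mean(0).round(4),[np.round(v,1) for v in rect])
E
```

```text
[[ 0.968 -0.001  0.251]
 [-0.251 -0.002  0.968]
 [-0.    -1.    -0.002]]
[0.16929884 0.65279833 0.23022607]
top0 0.008 2021 [ 0.5921 -0.0089  0.0152] [array([616.5,  -8.9]), array([268.8, 128.5]), np.float64(9.4)]
top0 0.036 1408 [ 0.5693 -0.0212  0.0434] [array([573.9, -12.2]), array([169.7, 143.1]), np.float64(37.2)]
top0 0.05 295 [ 0.5454 -0.0703  0.0541] [array([559.5, -52.1]), array([176.6,  70.4]), np.float64(84.6)]
top0 0.085 79 [ 0.5588 -0.1339  0.0965] [array([ 559.3, -134.2]), array([18.9, 20.4]), np.float64(45.7)]
side0 0.008 1635 [0.5815 0.0116 0.0161] [array([582.5, -11.3]), array([195.7, 113.6]), np.float64(3.7)]
side0 0.036 1000 [ 0.5669 -0.0134  0.0433] [array([571.1, -15.4]), array([168.8, 150.6]), np.float64(44.4)]
side0 0.05 209 [ 0.5455 -0.0694  0.0551] [array([548.1, -48.2]), array([174.8,  53. ]), np.float64(84.1)]
side0 0.085 60 [ 0.5565 -0.1276  0.0937] [array([ 557.2, -129.2]), array([15.2, 19.9]), np.float64(80.8)]
```

```bash
python3 - <<'E'
from h import *
from workcell import bot
s=bot.read_state(); T=np.eye(4);T[:3,:3]=R.from_rotvec(s["tcp_rot"]).as_matrix();T[:3,3]=s["tool_pos"]
r=dict(np.load("wrist0.npz")); w=cloud(r,T@r["hand_eye"])
for v,u in((330,265),(365,215),(400,280),(350,250),(230,275),(380,500),(440,220)): print(u,v,w[v,u].round(3))
E
```

```text
265 330 [0.175 0.631 0.218]
215 365 [0.185 0.605 0.219]
280 400 [0.212 0.627 0.216]
250 350 [0.178 0.625 0.227]
275 230 [0.157 0.631 0.12 ]
500 380 [0.169 0.7   0.286]
220 440 [0.209 0.604 0.236]
```

```bash
python3 -m handwheel '[[0,-0.04,0,0,0,0,1],[0,-0.05,0,0,0,0,1],[0,-0.05,0,0,0,0,1],[0,0,0,0,0,0,1],[0.03,0,-0.015,0,0,0,1],[0.042,0,-0.022,0,0,0,1],[0.042,0,-0.022,0,0,0,1],[0.042,0,-0.022,0,0,0,1]]'
python3 -m handwheel '[[0.042,0,-0.022,0,0,0,1],[0.042,0,-0.022,0,0,0,1],[0.042,0,-0.022,0,0,0,1],[0.042,0,-0.022,0,0,0,1],[0.042,0.03,-0.022,0,0,0,1],[0.042,0.04,-0.022,0,0,0,1],[0.042,0.04,-0.022,0,0,0,1],[0.03,0.03,-0.017,0,0,0,1]]'
```

```text
time: 1.15
tool_pos: [0.3007, 0.5343, 0.3693]
tcp_rot: [-1.564, 0.2, -0.198]
wrist_force: [0.0, 0.5, -0.2]
width: 0.997
time: 2.15
tool_pos: [0.5705, 0.2866, 0.2272]
tcp_rot: [-1.564, 0.203, -0.197]
wrist_force: [0.7, -0.0, 0.0]
width: 0.999
```

```bash
cat >> h.py <<'E'
def wrist():
    from workcell import bot, optics
    s=bot.read_state(); r=optics.read_camera("wrist"); s2=bot.read_state()
    T=np.eye(4);T[:3,:3]=R.from_rotvec(s["tcp_rot"]).as_matrix();T[:3,3]=s["tool_pos"]
    print("moved",np.abs(s2["tool_pos"]-s["tool_pos"]).max().round(4),"t",s2["time"],"tcp",s2["tool_pos"].round(4))
    return s,r,T@r["hand_eye"]
def toolyaw(s):
    M=R.from_rotvec(s["tcp_rot"]).as_matrix(); return np.degrees(np.arctan2(M[1,0],M[0,0]))
E
python3 - <<'E'
from h import *
from workcell import bot
s,r,T=wrist(); w=cloud(r,T)
cv2.imwrite("pics/w1.png",r["image"][:,:,::-1]); np.savez("w1.npz",T=T,**r)
print(s["q"].round(3),toolyaw(s))
m=(w[...,2]>0.06)&(w[...,2]<.08)&(np.hypot(w[...,0]-.595,w[...,1]-.267)<.03)
q=w[m]; print(len(q),q.mean(0)); print(cv2.minAreaRect((q[:,:2]*1000).astype(np.float32)))
print(np.median(w[...,2]))
E
```

```text
moved 0.0048 t 2.2 tcp [0.5711 0.2827 0.2224]
[ 0.427  0.201  1.688 -0.     1.257 -0.889] -14.607658640585253
1021 [0.59253008 0.2687522  0.06945295]
((593.8038330078125, 268.3006896972656), (24.073118209838867, 24.47748374938965), 82.78128814697266)
nan
```

View pics/w1.png

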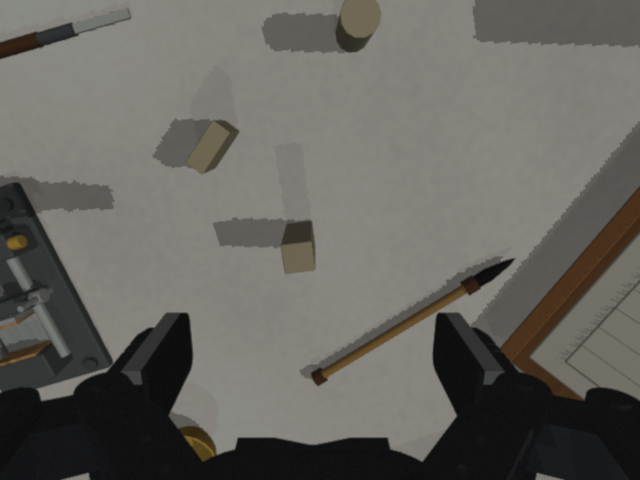

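```bash
python3 -m handwheel '[[0,0,0,0,-0.129,0,1],[0.025,0.03,-0.012,0,0,0,1],[0,0.03,0,0,0,0,1],[0,0,0,0,0,0,1],[0,0,0,0,0,0,1]]'
cat > st.py <<'E'
from h import *
import sys
s,r,T=wrist(); w=cloud(r,T); n=sys.argv[1]; zt=float(sys.argv[2]); x,y=map(float,sys.argv[3:5])
cv2.imwrite(f"pics/{n}.png",r["image"][:,:,::-1]); np.savez(f"{n}.npz",T=T,**r)
print(s["q"].round(3),toolyaw(s),"F",s["wrist_force"].round(1),s["width"])
m=(abs(w[...,2]-zt)<.005)&(np.hypot(w[...,0]-x,w[...,1]-y)<.03)
q=w[m]; print(len(q),q.mean(0)); print(cv2.minAreaRect((q[:,:2]*1000).astype(np.float32)))
E
python3 st.py w2 0.07 .594 .268
```

```text
time: 2.82
tool_pos: [0.5939, 0.2741, 0.1714]
tcp_rot: [-1.569, 0.098, -0.098]
wrist_force: [-0.0, 0.4, 0.2]
width: 1.002
moved 0.0011 t 2.875 tcp [0.5945 0.2744 0.1725]
[ 0.394  0.267  1.713  0.     1.162 -1.052] -7.132358061853481 F [-0.   0.4  0.2] 1.0018221405821024
1494 [0.5930948  0.26832777 0.06984921]
((593.6927490234375, 268.23223876953125), (23.99584197998047, 24.24289321899414), 82.29766082763672)
```

View pics/w2.png

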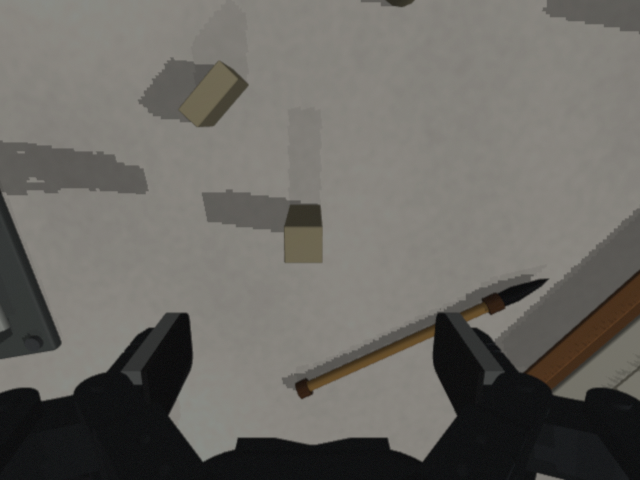

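The stone's top face centre is at (0.5937, 0.2682), 24 x 24 mm, 70 mm high and aligned with the tool. I descend now.

```bash
python3 -m handwheel '[[0,0.02,-0.006,0,0,0,1],[0,0.04,0,0,0,0,1],[0,0.04,0,0,0,0,1],[0,0.03,0,0,0,0,1],[0,0.01,0,0,0,0,1],[0,0,0,0,0,0,1],[0,0,0,0,0,0,1]]'
python3 st.py w3 0.07 .594 .268
```

```text
time: 3.75
tool_pos: [0.5948, 0.2685, 0.0331]
tcp_rot: [-1.567, 0.096, -0.1]
wrist_force: [0.7, 0.3, -0.6]
width: 0.998
moved 0.0002 t 3.8 tcp [0.5949 0.2685 0.0333]
[ 0.386  0.401  1.816 -0.     0.921 -1.06 ] -7.14933179439914 F [ 0.7  0.3 -0.6] 0.9977602277325359
6187 [0.59239057 0.2683164  0.06980521]
((594.0806884765625, 268.0787353515625), (24.04558753967285, 25.571901321411133), 82.69486236572266)
```

View pics/w3.png

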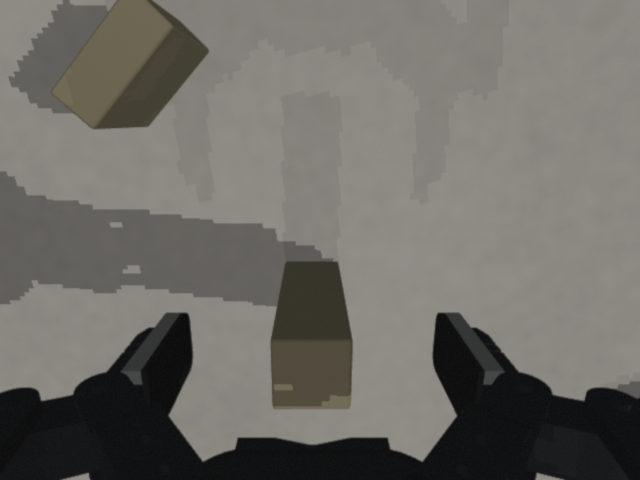

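```bash
python3 -m handwheel '[[0,0,0,0,0,0,0],[0,0,0,0,0,0,0],[0,0,0,0,0,0,0],[0,0,0,0,0,0,0],[0,0,0,0,0,0,0],[0,0,0,0,0,0,0]]' 45
python3 st.py w4 0.07 .594 .268
```

```text
time: 4.55
tool_pos: [0.5936, 0.268, 0.0316]
tcp_rot: [-1.568, 0.098, -0.098]
wrist_force: [-0.0, -0.4, 3.3]
width: 0.272
moved 0.0 t 4.6 tcp [0.5936 0.268  0.0315]
[ 0.386  0.403  1.818 -0.     0.921 -1.06 ] -7.14719206011822 F [-0.  -0.4  3.3] 0.2717256425581982
8079 [0.59122418 0.26823075 0.06990086]
((593.1243286132812, 268.09320068359375), (57.98007583618164, 27.335121154785156), 82.89775848388672)
```

View pics/w4.png

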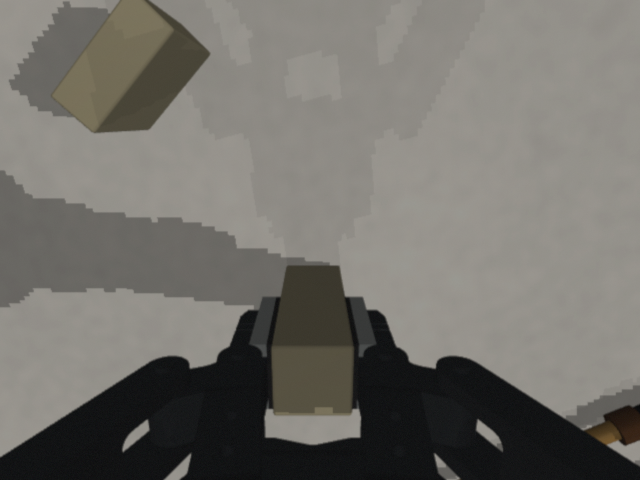

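```bash
python3 -m handwheel '[[0,-0.02,0,0,0,0,0],[0,-0.04,0,0,0,0,0],[0,-0.05,0,0,0,0,0],[0,-0.05,0,0,0,0,0],[0.01,-0.04,-0.02,0,0,0,0],[0.017,0,-0.036,0,0,0,0],[0.017,0,-0.036,0,0,0,0],[0.017,0,-0.036,0,0,0,0]]'
python3 -m handwheel '[[0.017,0,-0.036,0,0,0,0],[0.017,0,-0.036,0,0,0,0],[0.017,0,-0.036,0,0,0,0],[0.017,0,-0.036,0,0,0,0],[0.01,0,-0.011,0,0,0,0],[0.01,0,0,0,0,0,0],[0,0,0,0,0,0,0],[0,0,0,0,0,0,0]]'
python3 st.py w5 0.0975 .559 -.134
```

```text
time: 5.6
tool_pos: [0.6381, 0.1323, 0.2326]
tcp_rot: [-1.568, 0.097, -0.099]
wrist_force: [0.2, 0.4, -1.2]
width: 0.278
time: 6.6
tool_pos: [0.7058, -0.0299, 0.2312]
tcp_rot: [-1.568, 0.097, -0.096]
wrist_force: [-0.3, 0.4, -0.6]
width: 0.275
moved 0.0001 t 6.65 tcp [ 0.7057 -0.0301  0.2312]
[-0.078  0.323  1.529  0.     1.29  -1.525] -7.061778504817754 F [-0.3  0.4 -0.6] 0.27523214844283506
1086 [ 0.55946512 -0.13138404  0.09706341]
((559.2083129882812, -132.66552734375), (21.490970611572266, 20.39698600769043), 85.3807144165039)
```

View pics/w5.png

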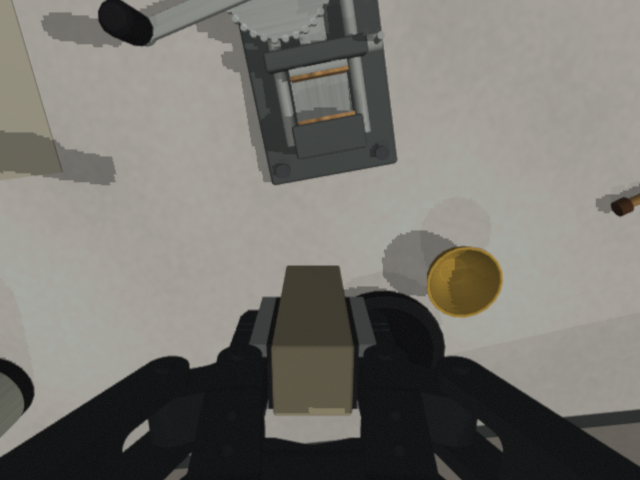

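```bash
python3 - <<'E'
from h import *
r=dict(np.load("w5.npz")); w=cloud(r,r["T"])
z=w[...,2]
print("table",np.nanmedian(z[200:260,100:200]))
for v in range(20,190,8):
    print(v,[tuple((w[v,u]*1000).round(0)) for u in (310,325,340)])
m=(abs(z-.044)<.006)
n,l,st,c=cv2.connectedComponentsWithStats(m.astype(np.uint8))
for i in range(1,n):
    if st[i,4]>60:
        q=w[l==i]; print(c[i].round(),st[i],q.mean(0).round(4),[np.round(a,1) for a in cv2.minAreaRect((q[:,:2]*1000).astype(np.float32))])
k=r["image"][0:200,80:420,::-1]; cv2.imwrite("pics/w5z.png",cv2.resize(k,None,fx=2.3,fy=2.3,interpolation=cv2.INTER_CUBIC))
E
```

```text
table 3.492064505250525e-05
20 [(np.float64(564.0), np.float64(-14.0), np.float64(43.0)), (np.float64(559.0), np.float64(-2.0), np.float64(13.0)), (np.float64(560.0), np.float64(10.0), np.float64(11.0))]
28 [(np.float64(568.0), np.float64(-14.0), np.float64(35.0)), (np.float64(564.0), np.float64(-2.0), np.float64(10.0)), (np.float64(566.0), np.float64(10.0), np.float64(12.0))]
36 [(np.float64(573.0), np.float64(-15.0), np.float64(33.0)), (np.float64(574.0), np.float64(-4.0), np.float64(36.0)), (np.float64(572.0), np.float64(9.0), np.float64(11.0))]
44 [(np.float64(579.0), np.float64(-16.0), np.float64(41.0)), (np.float64(581.0), np.float64(-5.0), np.float64(41.0)), (np.float64(582.0), np.float64(6.0), np.float64(42.0))]
52 [(np.float64(585.0), np.float64(-17.0), np.float64(43.0)), (np.float64(586.0), np.float64(-6.0), np.float64(42.0)), (np.float64(587.0), np.float64(5.0), np.float64(42.0))]
60 [(np.float64(590.0), np.float64(-17.0), np.float64(42.0)), (np.float64(592.0), np.float64(-6.0), np.float64(43.0)), (np.float64(593.0), np.float64(5.0), np.float64(44.0))]
68 [(np.float64(596.
[... 2615 characters left out ...]
float64(-1.0))]
188 [(np.float64(691.0), np.float64(-30.0), np.float64(1.0)), (np.float64(693.0), np.float64(-17.0), np.float64(-0.0)), (np.float64(695.0), np.float64(-3.0), np.float64(1.0))]
[275.  17.] [ 169    0  160   44 3160] [ 0.5595 -0.0386  0.0442] [array([559.4, -57.8]), array([114. ,  27.8]), np.float64(82.7)]
[319.  55.] [ 263   32  120   49 3010] [ 0.588  -0.01    0.0423] [array([589.2,  -6.9]), array([23.2, 88.8]), np.float64(3.4)]
[329. 134.] [ 292  111   75   48 2639] [ 0.6451 -0.0092  0.044 ] [array([645.1,  -9.1]), array([28.5, 56.2]), np.float64(3.3)]
[  5. 413.] [  0 393  13  45 320] [ 0.8634 -0.3456  0.0434] [array([ 867.4, -348.4]), array([10. , 46.5]), np.float64(75.9)]
```

View pics/w5z.png

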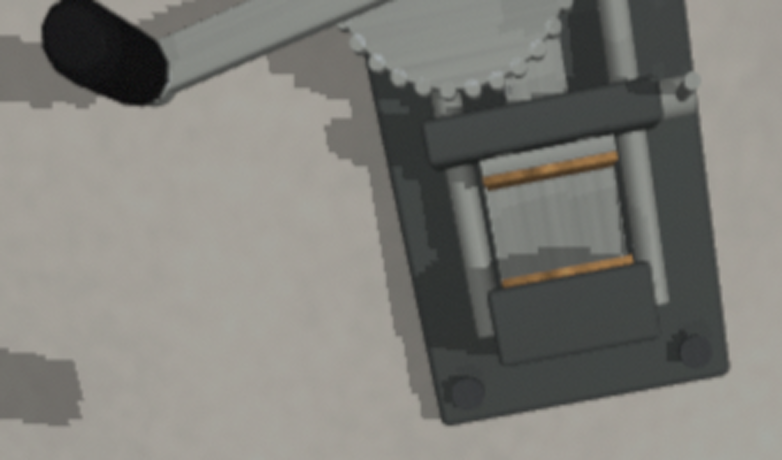

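```bash
python3 - <<'E'
from h import *
r=dict(np.load("w5.npz")); T=r["T"]; K=r["mtx"]
im=r["image"].astype(int); 
m=(im[...,0]-im[...,2]>45)&(im[...,0]>100); m[200:]=0; m[:,:250]=0; m[:,390:]=0
n,l,st,c=cv2.connectedComponentsWithStats(m.astype(np.uint8))
def ray(u,v,z=.044):
    d=np.array([(u-K[0,2])/K[0,0],(v-K[1,2])/K[1,1],1])@T[:3,:3].T; return T[:3,3]+d*(z-T[2,3])/d[2]
for i in range(1,n):
    if st[i,4]<40: continue
    for zz in (.044,):
        P=[];Q=[]
        for u in range(st[i,0]+2,st[i,0]+st[i,2]-2):
            vs=np.where(l[:,u]==i)[0]
            if len(vs): P.append(ray(u,vs.min()-.5)); Q.append(ray(u,vs.max()+.5))
        for nm,A in(("upper",P),("lower",Q)):
            A=np.array(A)*1000; f=np.polyfit(A[:,1],A[:,0],1)
            print(st[i],nm,"slope->yaw",-np.degrees(np.arctan(f[0])).round(2),"mid",A.mean(0).round(1),"ends",A[0].round(1),A[-1].round(1))
    q=cloud(r,T)[l==i]; print(np.nanpercentile(q[:,2],[10,50,90]))
E
```

```text
[291  66  58  14 207] upper slope->yaw 3.61 mid [598.8 -11.3  44. ] ends [600.2 -31.4  44. ] [597.5   8.7  44. ]
[291  66  58  14 207] lower slope->yaw 2.82 mid [601.3 -11.6  44. ] ends [602.3 -31.6  44. ] [600.3   8.4  44. ]
[0.04228206 0.04399329 0.04499739]
[299 111  56  13 183] upper slope->yaw 3.59 mid [631.2  -9.7  44. ] ends [632.2 -29.6  44. ] [629.7  10.1  44. ]
[299 111  56  13 183] lower slope->yaw 2.6 mid [633.6 -10.   44. ] ends [634.4 -29.9  44. ] [632.6   9.8  44. ]
[0.04278696 0.04407663 0.04517605]
```

Vice pose: bed at about (0.6192, -0.0105), yaw about 3.4°. The measured jaw gap is 29.9 mm, which matches the 30 mm given. The grip prediction agrees within 1.5 mm. I move to hover over the jaws.

```bash
python3 -m handwheel '[[0,0,0,0,-0.09,0,0],[0,0,0,0,-0.093,0,0],[-0.03,0.02,0.008,0,0,0,0],[-0.03,0.03,0.009,0,0,0,0],[-0.028,0.03,0.008,0,0,0,0],[0,0.02,0,0,0,0,0],[0,0,0,0,0,0,0],[0,0,0,0,0,0,0]]'
python3 - <<'E'
from h import *
from workcell import optics
s,r,T=wrist(); print(toolyaw(s)); np.savez("w6.npz",T=T,**r)
cv2.imwrite("pics/w6.png",r["image"][:,:,::-1])
for n,(u0,u1,v0,v1) in {"top":(250,370,160,270),"side":(230,370,190,300)}.items():
    c=optics.read_camera(n); np.savez(n+"6.npz",**c)
    cv2.imwrite(f"pics/{n}6.png",cv2.resize(c["image"][v0:v1,u0:u1,::-1],None,fx=5,fy=5,interpolation=cv2.INTER_CUBIC))
E
```

```text
time: 7.65
tool_pos: [0.6186, -0.0116, 0.1327]
tcp_rot: [-1.571, -0.048, 0.044]
wrist_force: [0.0, 0.2, -0.9]
width: 0.277
moved 0.0003 t 7.7 tcp [ 0.6188 -0.0117  0.1331]
3.3452783516169577
```

View pics/w6.png

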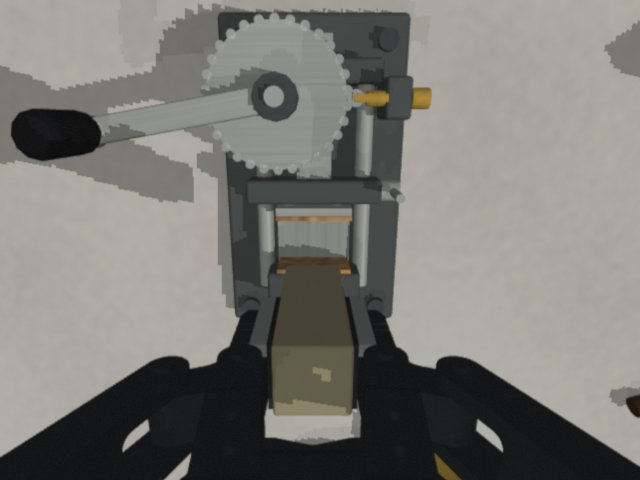

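View pics/side6.png

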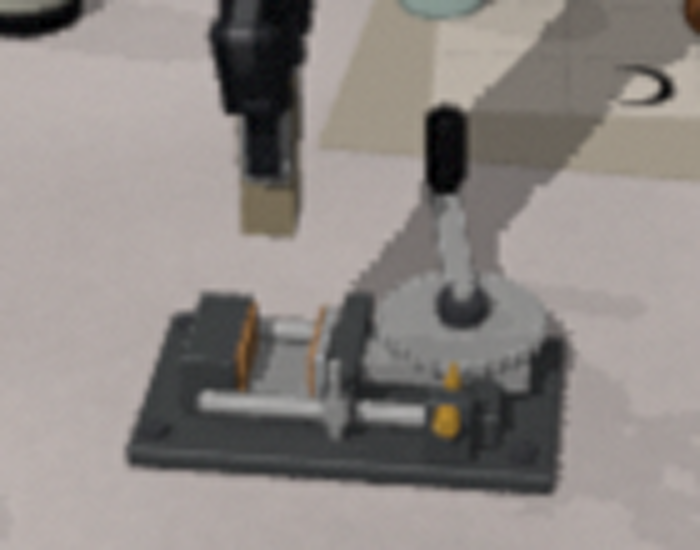

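```bash
cat > vp.py <<'E'
from h import *
import sys
n=sys.argv[1]
r=dict(np.load(n+".npz")); T=r["T"]; K=r["mtx"]; w=cloud(r,T)
im=r["image"].astype(int)
def ray(u,v,z):
    d=np.array([(u-K[0,2])/K[0,0],(v-K[1,2])/K[1,1],1])@T[:3,:3].T; return (T[:3,3]+d*(z-T[2,3])/d[2])*1000
m=(im[...,0]-im[...,2]>45)&(im[...,0]>100); m[:150]=0; m[300:]=0; m[:,:250]=0; m[:,355:]=0
c,l,st,_=cv2.connectedComponentsWithStats(m.astype(np.uint8))
for i in range(1,c):
    if st[i,4]<40: continue
    for nm,f in(("upper",lambda v:v.min()-.5),("lower",lambda v:v.max()+.5)):
        A=np.array([ray(u,f(np.where(l[:,u]==i)[0]),.044) for u in range(st[i,0]+3,st[i,0]+st[i,2]-3) if (l[:,u]==i).any()])
        p=np.polyfit(A[:,1],A[:,0],1); print(st[i],nm,"yaw",-np.degrees(np.arctan(p[0])).round(2),"x at y=-10.6:",np.polyval(p,-10.6).round(1),"y range",A[[0,-1],1].round(1))
m=(abs(w[...,2]-.0975)<.004)&(np.hypot(w[...,0]-.559,w[...,1]+.133)<.03); q=w[m]; print("grip",len(q),q.mean(0),cv2.minAreaRect((q[:,:2]*1000).astype(np.float32))[:2])
# stone face: points 0.02 behind, by depth
m=(w[...,2]>.095)&(w[...,2]<.18)&(abs(w[...,1]+.0117)<.011)&(w[...,0]<.612)&(w[...,0]>.595)
q=w[m]; print("stone -x face", len(q), q.mean(0).round(4), q.min(0).round(4), q.max(0).round(4))
A=np.c_[q[:,1]-q[:,1].mean(),q[:,2]-q[:,2].mean(),np.ones(len(q))]; print("x=ay+bz+c",np.linalg.lstsq(A,q[:,0],rcond=None)[0])
# top of stone
m=(abs(w[...,2]-.1715)<.006)&(abs(w[...,1]+.0117)<.014)&(abs(w[...,0]-.618)<.02); q=w[m]; print("top",len(q),q.mean(0).round(4))
E
python3 vp.py w6
```

```text
[276 217  76   4 303] upper yaw 3.31 x at y=-10.6: 598.8 y range [-31.9   7.7]
[276 217  76   4 303] lower yaw 3.29 x at y=-10.6: 601.1 y range [-31.9   7.9]
[340 269  11   5  52] upper yaw 3.32 x at y=-10.6: 630.7 y range [7.4 9.8]
[340 269  11   5  52] lower yaw 3.32 x at y=-10.6: 633.9 y range [ 7.7 10.1]
grip 2050 [ 0.55796889 -0.1309229   0.09709822] ((558.2421875, -132.2046356201172), (21.05626678466797, 21.231353759765625))
stone -x face 6246 [ 0.6076 -0.0116  0.1492] [ 0.6058 -0.0227  0.1013] [ 0.612  -0.0007  0.1732]
x=ay+bz+c [-0.04966159  0.02205963  0.60764991]
top 7507 [ 0.6169 -0.0115  0.171 ]
```

```bash
python3 -m handwheel '[[-0.003,0.02,0.0005,0,0,0,0],[0,0.02,0,0,0,0,0],[0,0.006,0,0,0,0,0],[0,0,0,0,0,0,0],[0,0,0,0,0,0,0],[0,0,0,0,0,0,0]]'
python3 - <<'E'
from h import *
from workcell import optics
s,r,T=wrist(); print(toolyaw(s)); np.savez("w7.npz",T=T,**r)
cv2.imwrite("pics/w7.png",r["image"][:,:,::-1])
w=cloud(r,T)
m=(w[...,2]>.055)&(w[...,2]<.12)&(abs(w[...,1]+.0117)<.009)&(w[...,0]<.610)&(w[...,0]>.595)
q=w[m]; print("stone -x face", len(q), q.mean(0).round(4)); A=np.c_[q[:,1]-q[:,1].mean(),q[:,2]-q[:,2].mean(),np.ones(len(q))]; print("x=ay+bz+c",np.linalg.lstsq(A,q[:,0],rcond=None)[0])
c=optics.read_camera("side"); u0,u1,v0,v1=250,350,200,290
cv2.imwrite(f"pics/side7.png",cv2.resize(c["image"][v0:v1,u0:u1,::-1],None,fx=6,fy=6,interpolation=cv2.INTER_CUBIC))
E
python3 vp.py w7
```

```text
time: 8.55
tool_pos: [0.6144, -0.0113, 0.0861]
tcp_rot: [-1.57, -0.047, 0.044]
wrist_force: [0.3, 1.1, -0.9]
width: 0.277
moved 0.0001 t 8.6 tcp [ 0.6144 -0.0113  0.0861]
3.3339622393018384
stone -x face 3696 [ 0.6031 -0.0117  0.0944]
x=ay+bz+c [-5.72845900e-02 -1.65886555e-04  6.03100392e-01]
[271 248  23   4  80] upper yaw 4.6 x at y=-10.6: 598.5 y range [-30.2 -22.7]
[271 248  23   4  80] lower yaw 3.3 x at y=-10.6: 600.7 y range [-30.2 -22.6]
[306 248  49   5 240] upper yaw 3.3 x at y=-10.6: 598.7 y range [-13.8   5.9]
[306 248  49   5 240] lower yaw 3.17 x at y=-10.6: 601.2 y range [-13.7   6.2]
grip 0 [nan nan nan] ((0.0, 0.0), (0.0, 0.0))
stone -x face 10763 [ 0.6031 -0.0112  0.1428] [ 0.595  -0.0227  0.095 ] [ 0.612  -0.0007  0.1779]
x=ay+bz+c [-0.10708793 -0.0556798   0.60309062]
top 2470 [ 0.6024 -0.013   0.1683]vp.py:15: RuntimeWarning: Mean of empty slice.
  m=(abs(w[...,2]-.0975)<.004)&(np.hypot(w[...,0]-.559,w[...,1]+.133)<.03); q=w[m]; print("grip",len(q),q.mean(0),cv2.minAreaRect((q[:,:2]*1000).astype(np.float32))[:2])
  ret = um.true_divide(
```

View pics/w7.png

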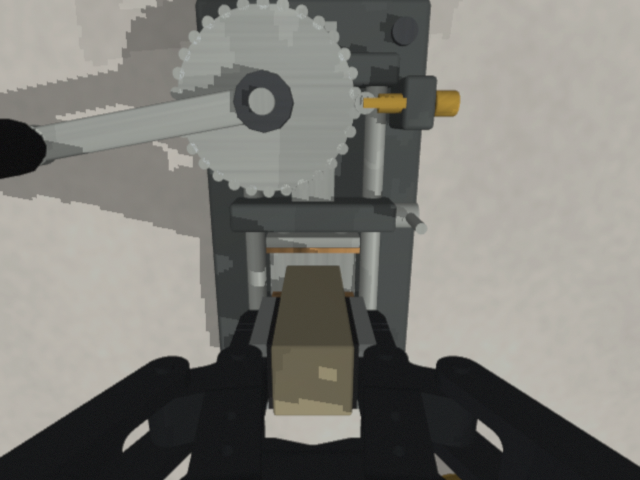

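View pics/side7.png

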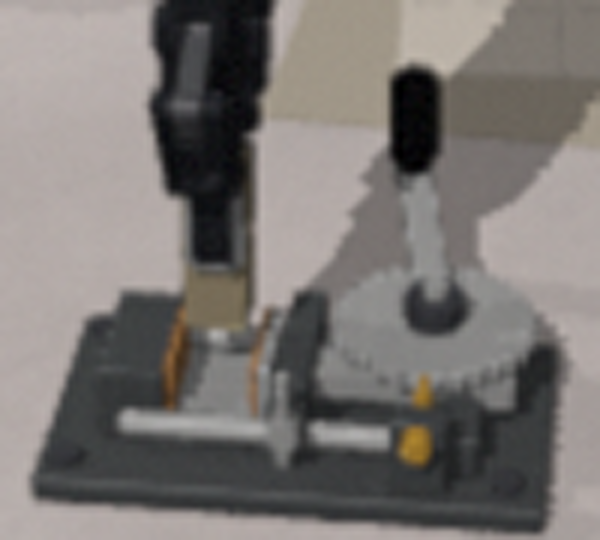

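```bash
python3 -m handwheel '[[0.001,0.004,0,0,0,0,0],[0,0.008,0,0,0,0,0],[0,0.008,0,0,0,0,0],[0,0.008,0,0,0,0,0],[0,0.004,0,0,0,0,0],[0,0,0,0,0,0,0],[0,0,0,0,0,0,0]]'
python3 -c "
from workcell import bot
s=bot.read_state();print(s['tool_pos'],s['wrist_force'],s['torque'])"
```

```text
time: 9.52
tool_pos: [0.615, -0.0112, 0.0535]
tcp_rot: [-1.57, -0.046, 0.045]
wrist_force: [0.3, -0.2, -0.9]
width: 0.278
[ 0.6149807  -0.01117545  0.05353427] [ 0.25311835 -0.19384065 -0.8609426 ] [-0.0183582  -0.06556196  0.00318408]
```

```bash
python3 -m handwheel '[[0,0.001,0,0,0,0,0],[0,0.001,0,0,0,0,0],[0,0,0,0,0,0,0],[0,0,0,0,0,0,0]]'; python3 -m handwheel '[[0,0.0005,0,0,0,0,0],[0,0,0,0,0,0,0]]'
```

```text
time: 10.02
tool_pos: [0.615, -0.0112, 0.0515]
tcp_rot: [-1.57, -0.046, 0.045]
wrist_force: [-0.3, 0.2, -0.5]
width: 0.273
time: 10.28
tool_pos: [0.615, -0.0112, 0.0515]
tcp_rot: [-1.57, -0.046, 0.045]
wrist_force: [-2.1, -0.1, 5.5]
width: 0.277
```

```bash
python3 -m handwheel '[[0,0,0,0,0,0,0.3],[0,0,0,0,0,0,0.36],[0,0,0,0,0,0,0.45],[0,0,0,0,0,0,0.6],[0,0,0,0,0,0,0.6],[0,0,0,0,0,0,0.6]]'
python3 - <<'E'
from h import *
from workcell import optics
s,r,T=wrist(); print(toolyaw(s)); np.savez("w8.npz",T=T,**r)
cv2.imwrite("pics/w8.png",r["image"][:,:,::-1])
c=optics.read_camera("side"); u0,u1,v0,v1=250,350,200,290
cv2.imwrite(f"pics/side8.png",cv2.resize(c["image"][v0:v1,u0:u1,::-1],None,fx=6,fy=6,interpolation=cv2.INTER_CUBIC))
E
```

```text
time: 11.02
tool_pos: [0.6147, -0.0112, 0.0508]
tcp_rot: [-1.57, -0.046, 0.046]
wrist_force: [-0.6, 0.2, -0.5]
width: 0.597
moved 0.0 t 11.075 tcp [ 0.6147 -0.0112  0.0508]
3.3358483696256176
```

View pics/w8.png

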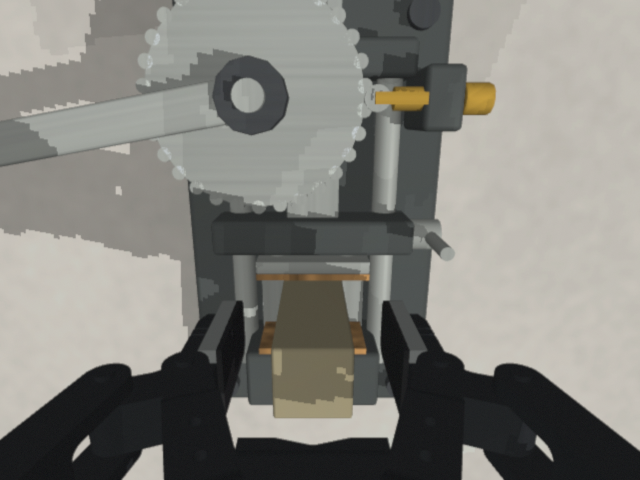

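View pics/side8.png

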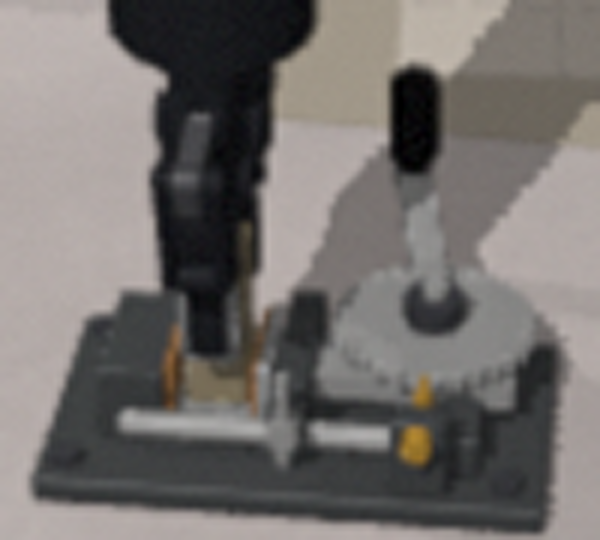

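The stone stands upright and free between the jaws. I raise, travel above the grip and turn the wrist.

```bash
python3 -m handwheel '[[0,-0.01,0,0,0,0,0.6],[0,-0.03,0,0,0,0,0.6],[0,-0.04,0,0,0,0,0.6],[0,-0.04,0,0,0,0,0.8],[0,-0.03,0,0,0,0,0.8],[-0.0158,0,-0.0294,0,0,0,0.8],[-0.0158,0,-0.0294,0,0,0,0.8],[-0.0158,0,-0.0294,0,0,0,0.8]]'
python3 -m handwheel '[[-0.0158,0,-0.0294,0,0.1,0,0.8],[0,0,0,0,0.18,0,0.8],[0,0,0,0,0.185,0,0.8],[0,0,0,0,0.185,0,0.8],[0,0,0,0,0.185,0,0.8],[0,0,0,0,0.185,0,0.8],[0,0,0,0,0.185,0,0.8],[0,0,0,0,0.185,0,0.8]]'
python3 -m handwheel '[[0,0,0,0,0,0,0.8],[0,0,0,0,0,0,0.8],[0,0,0,0,0,0,0.8]]'
python3 - <<'E'
from h import *
from workcell import optics
s,r,T=wrist(); print(toolyaw(s),s["q"].round(3)); np.savez("w9.npz",T=T,**r)
cv2.imwrite("pics/w9.png",r["image"][:,:,::-1])
w=cloud(r,T)
m=(abs(w[...,2]-.0975)<.004)&(np.hypot(w[...,0]-.559,w[...,1]+.133)<.03); q=w[m]; print("grip",len(q),q.mean(0),cv2.minEnclosingCircle((q[:,:2]*1000).astype(np.float32)))
c=optics.read_camera("top"); np.savez("top9.npz",**c); w=cloud(c)
m=(w[...,2]>.08)&(w[...,2]<.1)&(np.hypot(w[...,0]-.616,w[...,1]+.011)<.03); q=w[m]; print("stone top",len(q),q.mean(0) if len(q) else 0)
E
```

```text
time: 12.12
tool_pos: [0.5723, -0.1028, 0.2019]
tcp_rot: [-1.571, -0.047, 0.045]
wrist_force: [0.1, -0.5, 0.0]
width: 0.798
time: 13.12
tool_pos: [0.5585, -0.1323, 0.2017]
tcp_rot: [-1.31, 1.035, -1.037]
wrist_force: [-0.3, -0.7, -1.4]
width: 0.804
time: 13.5
tool_pos: [0.5585, -0.1323, 0.201]
tcp_rot: [-1.313, 1.03, -1.03]
wrist_force: [0.1, 0.4, 0.5]
width: 0.801
moved 0.0001 t 13.55 tcp [ 0.5584 -0.1322  0.2009]
-76.21090165139191 [-0.276  0.095  1.859 -0.     1.188 -0.517]
grip 853 [ 0.55825726 -0.13182443  0.0971765 ] ((558.5162963867188, -132.6173095703125), 10.844701766967773)
stone top 121 [ 0.61637477 -0.01194761  0.08982064]
```

View pics/w9.png

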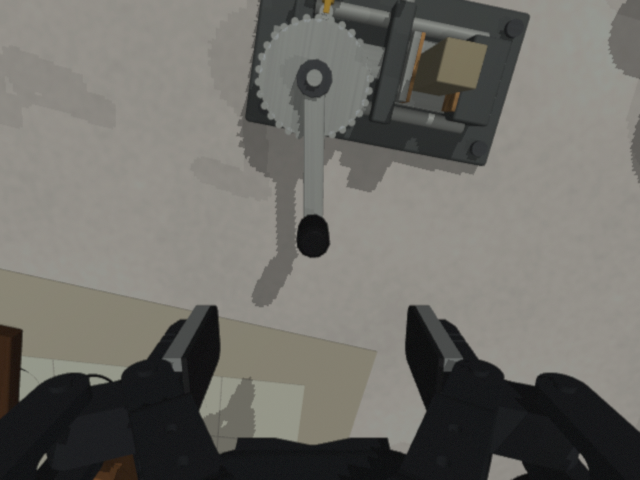

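```bash
python3 -m handwheel '[[0,0.03,0,0,0,0,0.8],[0,0.04,0,0,0,0,0.8],[0,0.04,0,0,0,0,0.8],[0,0.02,0,0,0,0,0.8],[0,0.007,0,0,0,0,0.8],[0,0,0,0,0,0,0.8],[0,0,0,0,0,0,0.8]]'
python3 -m handwheel '[[0,0,0,0,0,0,0.4],[0,0,0,0,0,0,0.3],[0,0,0,0,0,0,0],[0,0,0,0,0,0,0],[0,0,0,0,0,0,0],[0,0,0,0,0,0,0]]' 50
python3 - <<'E'
from h import *
s,r,T=wrist(); print(toolyaw(s),s["wrist_force"],s["width"]); np.savez("w10.npz",T=T,**r)
cv2.imwrite("pics/w10.png",r["image"][:,:,::-1])
E
```

```text
time: 14.48
tool_pos: [0.5599, -0.1326, 0.0655]
tcp_rot: [-1.312, 1.029, -1.033]
wrist_force: [-0.0, 0.5, 1.2]
width: 0.799
time: 15.22
tool_pos: [0.5588, -0.1323, 0.0644]
tcp_rot: [-1.312, 1.031, -1.032]
wrist_force: [-1.3, -0.4, 5.6]
width: 0.239
moved 0.0 t 15.275 tcp [ 0.5588 -0.1323  0.0644]
-76.30581842406755 [-1.29717342 -0.385835    5.56948278] 0.23863744008803808
```

View pics/w10.png

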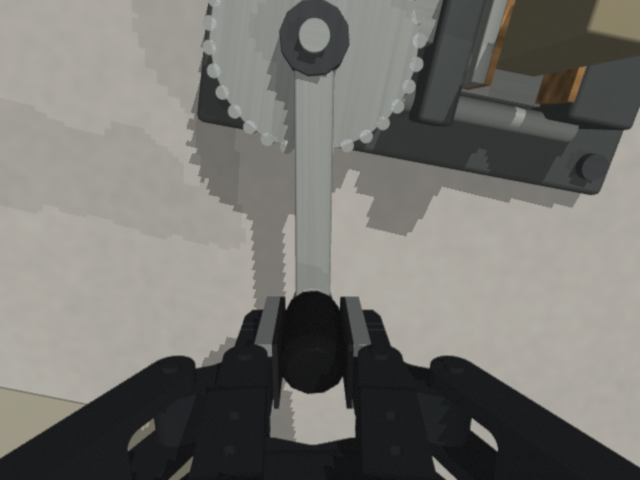

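The grip is centred between the pads. I swing the lever in small steps.

```bash
cat > lev.py <<'E'
from h import *
from workcell import bot
s=bot.read_state(); ax=np.array([.5355,-.0356]); d=s["tool_pos"][:2]-ax; d0=np.array([.5588,-.1323])-ax
M=R.from_rotvec(s["tcp_rot"]).as_matrix()
print("R",np.hypot(*d).round(4),"lever est",(np.arctan2(*d0[::-1])-np.arctan2(*d[::-1])).round(4),"yaw turned",np.radians(-76.3-toolyaw(s)).round(4),"F tool",(M.T@s["wrist_force"]).round(1),s["torque"].round(2),"w",s["width"].round(3),s["tool_pos"].round(4))
E
python3 -m handwheel '[[-0.0002,0,-0.007,0,0.07,0,0],[-0.0002,0,-0.007,0,0.07,0,0],[-0.0002,0,-0.007,0,0.07,0,0],[0,0,0,0,0,0,0],[0,0,0,0,0,0,0]]'
python3 lev.py
python3 -m handwheel '[[-0.0002,0,-0.007,0,0.07,0,0],[-0.0002,0,-0.007,0,0.07,0,0],[-0.0002,0,-0.007,0,0.07,0,0],[0,0,0,0,0,0,0],[0,0,0,0,0,0,0]]'
python3 lev.py
```

```text
time: 15.9
tool_pos: [0.5387, -0.135, 0.0644]
tcp_rot: [-1.222, 1.186, -1.188]
wrist_force: [2.0, 2.1, 5.2]
width: 0.241
time: 16.52
tool_pos: [0.518, -0.1335, 0.0644]
tcp_rot: [-1.117, 1.339, -1.341]
wrist_force: [4.4, 3.9, 4.6]
width: 0.244Traceback (most recent call last):
  File "lev.py", line 5, in <module>
    print("R",np.hypot(*d).round(4),"lever est",(np.arctan2(*d0[::-1])-np.arctan2(*d[::-1])).round(4),"yaw turned",np.radians(-76.3-toolyaw(s)).round(4),"F tool",(M.T@s["wrist_force"]).round(1),s["torque"].round(2),"w",s["width"].round(3),s["tool_pos"].round(4))
                                                                                                                                                                                                                           ^^^^^^^^^^^^^^^^
AttributeError: 'float' object has no attribute 'round'
Traceback (most recent call last):
  File "lev.py", line 5, in <module>
    print("R",np.hypot(*d).round(4),"lever est",(np.arctan2(*d0[::-1])-np.arctan2(*d[::-1])).round(4),"yaw turned",np.radians(-76.3-toolyaw(s)).round(4),"F tool",(M.T@s["wrist_force"]).round(1),s["torque"].round(2),"w",s["width"].round(3),s["tool_pos"].round(4))
                                                                                                                                                                                                                           ^^^^^^^^^^^^^^^^
AttributeError: 'float' object has no attribute 'round'
```

```bash
sed -i 's/s\["width"\].round(3)/round(s["width"],3)/' lev.py; python3 lev.py
python3 -m handwheel '[[-0.0002,0,-0.007,0,0.07,0,0],[-0.0002,0,-0.007,0,0.07,0,0],[-0.0002,0,-0.007,0,0.07,0,0],[0,0,0,0,0,0,0],[0,0,0,0,0,0,0]]'
python3 lev.py
```

```text
R 0.0994 lever est 0.4139 yaw turned 0.4194 F tool [-4.7 -4.5  3.6] [ 0.63 -0.46  0.08] w 0.244 [ 0.518  -0.1335  0.0644]
time: 17.15
tool_pos: [0.4981, -0.1276, 0.0644]
tcp_rot: [-0.996, 1.489, -1.491]
wrist_force: [5.1, 4.3, 4.4]
width: 0.243
R 0.0993 lever est 0.623 yaw turned 0.6294 F tool [-5.9 -4.4  3.1] [ 0.71 -0.63  0.13] w 0.243 [ 0.4981 -0.1276  0.0644]
```

```bash

python3 -m handwheel '[[-0.0002,0,-0.007,0,0.07,0,0],[-0.0002,0,-0.007,0,0.07,0,0],[-0.0002,0,-0.007,0,0.07,0,0],[0,0,0,0,0,0,0],[0,0,0,0,0,0,0],[0,0,0,0,0,0,0]]'
python3 lev.py
python3 - <<'E'
from h import *
from workcell import optics
s,r,T=wrist(); np.savez("w11.npz",T=T,**r)
cv2.imwrite("pics/w11.png",r["image"][:,:,::-1])
for n,(u0,u1,v0,v1) in {"top":(250,370,160,270),"side":(230,370,190,300)}.items():
    c=optics.read_camera(n); np.savez(n+"11.npz",**c)
    cv2.imwrite(f"pics/{n}11.png",cv2.resize(c["image"][v0:v1,u0:u1,::-1],None,fx=5,fy=5,interpolation=cv2.INTER_CUBIC))
    w=cloud(c); m=(w[...,2]>.08)&(w[...,2]<.1)&(np.hypot(w[...,0]-.616,w[...,1]+.011)<.03); q=w[m]; print(n,"stone top",len(q),q.mean(0) if len(q) else 0)
E
```

```text
time: 17.9
tool_pos: [0.48, -0.1178, 0.0644]
tcp_rot: [-0.859, 1.634, -1.636]
wrist_force: [6.9, 4.0, 3.2]
width: 0.241
R 0.0992 lever est 0.8298 yaw turned 0.8393 F tool [-7.2 -3.2  3.4] [ 0.69 -0.8   0.25] w 0.241 [ 0.48   -0.1178  0.0644]
moved 0.0 t 17.95 tcp [ 0.48   -0.1178  0.0644]
top stone top 121 [ 0.61916123 -0.0120217   0.08974934]
side stone top 105 [ 0.61728359 -0.00779924  0.08794315]
```

View pics/w11.png

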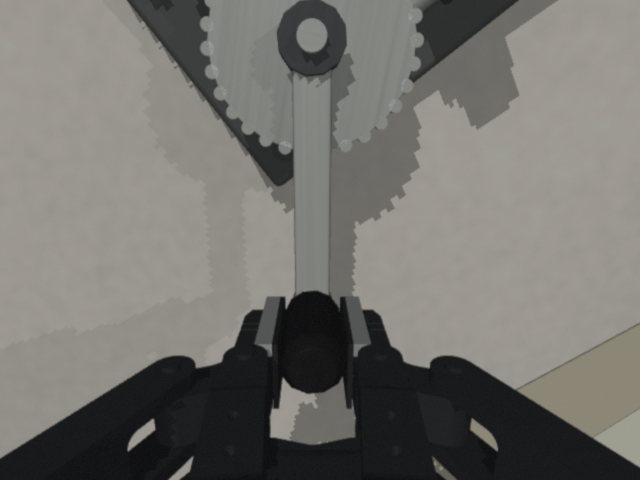

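View pics/side11.png

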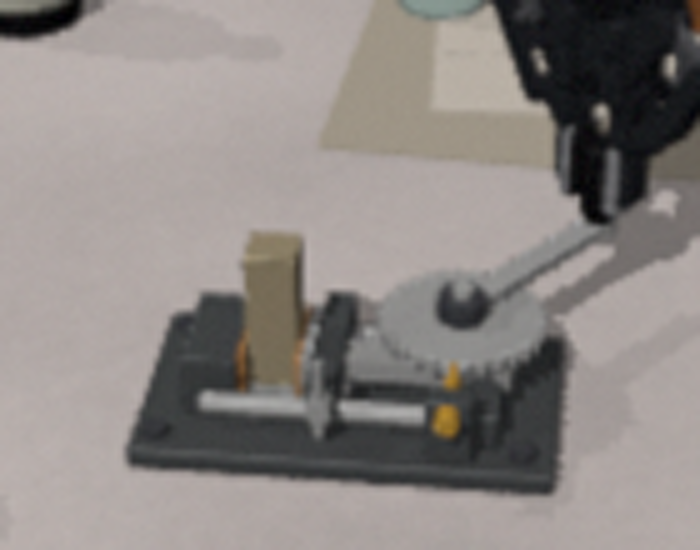

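View pics/top11.png

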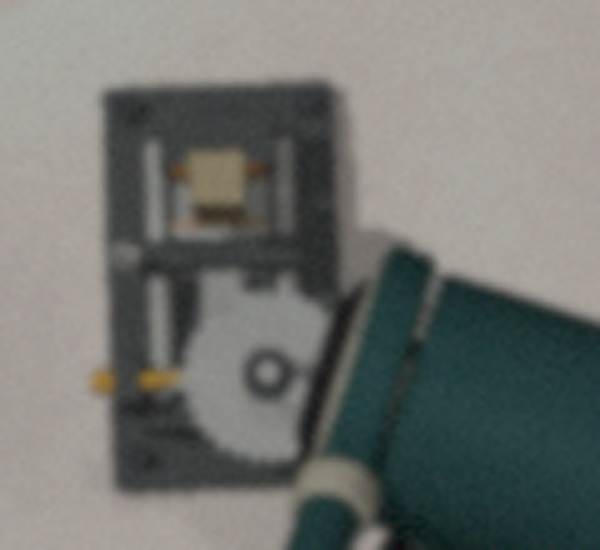

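```bash
python3 -c "
from workcell import workorder,bot
s=bot.read_state();print(s['time'],abs(s['joint_vel']).max())
print(workorder.finish_job())"; python3 lev.py
```

```text
18.05 0.002216554676373855
the job is handed in; nothing more can be done
None
the job is handed in; nothing more can be done
```

I stood the square stone in the vice and let go of it. I then swung the lever clockwise to the fourth notch and handed the job in at 18 s with the fingers still gripping the lever. The hand-in gave no verdict.

- **Placing:** Before I touched the lever, the cameras showed the stone free and upright on the bed. Its top was at 0.0898 m, against the expected 0.090 m.
- **Lever:** I worked the angle out from the gripper's position. It came to about 0.83 rad; the notch is at 0.838 and the allowed range is 0.733 to 0.942. The tool had turned 0.84 rad, which agrees. The arm was still.
- **Nip:** The top camera showed the stone's top about 2.8 mm further towards the fixed jaw, as expected when the moving jaw pushes it there. It still looked upright in the side and top pictures. I had no direct measure of the jaw force.
- **Disagreements:** The side and top cameras differ by about 4 mm in y on the stone's final position. That is about twice the stated calibration error, and the stone is inside the limits by either reading. A steady sideways load of about 7 N along the lever remained at the wrist.
- **Other things on the table:** I moved nothing else on purpose and saw no contact, but I did not measure the other objects again at the end.

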